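Check the tensioner travel on a decorating wheel and set the rider

ROBOT

A 6-joint arm with a two-finger parallel gripper is mounted at the origin on the work surface. World frame = base frame: x ahead of the robot, y to its left, z up, the work surface at z = 0. Lengths are in m, angles in rad, forces in N, time in s.
With the tool pointing down it reaches from about 0.325 to 0.9 m from the base axis. Payload 6.1 kg.
Tool frame: the origin (TCP) lies on the centre line of the jaws, within the pads' length; the fingertips stand 19 mm ahead of it and the grasp point (between the pads) is the TCP; z points along the fingers, y is the line along which they close (so a half turn about z gives the same grasp; the last joint's range is limited). The gripper opens to 85 mm and grips with 20 to 120 N. Pads are 22 mm wide; open, the fingers measure 114 mm over their backs; the gripper's body (76 mm by 85 mm) begins 54 mm behind the grasp point. The pads swing forward as they close: fully open they stand 13 mm farther back than shut.
Start: joints at [1.187, 0.22, 1.526, -0, 1.395, -0.126], TCP at [0.159, 0.604, 0.25] pointing down, gripper open.
Joint ranges: [-2.98, 2.98], [-0.91, 2.08], [0.09, 2.57], [-1.24, 4.39], [0.2, 2.65], [-2.68, 2.68]. Speed limits (rad/s): [2.57, 2.57, 3.01, 3.14, 3.14, 3.14].

INTERFACE

Orientations are given as a unit quaternion [x, y, z, w].
In Python, from workcell import * gives the robot as it stands. The module is installed in compiled form; this text tells all that it offers.
- The arm moves only by the shell command python3 -m jog 'ROWS' [OPENING] [FORCE]. ROWS is JSON, a list of rows, each a list of 2 entries, a list of its own where there are three numbers: the shift along the tool's x, y, z in units of 12 cm (1.0 is 12 cm), then the turn, a rotation vector about the tool's x, y, z in units of 45 degrees (1.0 is 45 degrees). In form: [[[dx, dy, dz], [wx, wy, wz]], ...]. A call has 1 to 5 rows; each row shifts and turns the commanded pose from where the row before left it, along the tool's axes as they then stand; what a row does not reach is not made up. A row lasts 1/10 s, in which the tool goes at most 50 mm and 8.59 degrees, less where a joint would pass 70% of its speed; a pose out of reach is approached as far as the arm can. A call with a number of a shift or a turn outside -1 to 1 is refused whole. A call with a gripper value outside its range is refused whole. OPENING is the opening, from 0 (shut) to 1 (fully open), set as the call begins (- or left out, the last holds). The fingers move at their own pace and stop on an object; FORCE is the grip in N (left out, the last holds). Time passes only in rows, so rows that do not move let the fingers close. It gives the time, the measured TCP pose, the force, the opening and the grip force at its end, in the units of the state.
- sense(): the state, without advancing time (a new reading comes with each control period).
- capture(name): name is "scene" or "top" or "wrist"; returns the picture (384x512x3 uint8, red, green, blue); there is no depth.
- get_calibration(name): a dict with "fx", "fy", "cx", "cy" (pixels), "k1" (the pictures are not rectified: a ray, as slopes to the right and down, at radius r is drawn at 1 + k1 r^2 times it, then the intrinsics apply), "extrinsics" (4x4, takes a point from world to camera coordinates); the wrist camera has in their place "mount" (4x4, takes a point from camera to tool coordinates, whose origin is the TCP and whose axes are the flange's). Camera axes: x right, y up, looking along -z (the intrinsics and any distortion apply to the point x, -y, -z); pixel columns grow to the right and rows downward; lengths in m; the calibration is good to about 2 mm. A picture is of the moment at which its call begins: read the wrist's pose just before it. get_calibration takes no time and is no camera call.
- job_done(): hands the job in; it is judged then, once.
Trained networks look in the newest picture that a camera, given by its name, has taken for a name from the list of things; names that differ only in an ending like _2 or _b are one class to them, and where a whole thing is asked for, a point or a joint stands for the part that bears it (a point fixed in the world has none). Each returns a list of dicts, best first, with "conf" (0 to 1); they miss things now and then, are a little off and sometimes report something else, mostly with a low value. They report only what shows in the picture. A call takes as long as a camera call.
- outline_of(camera, thing): "pixels" (384x512 bool, what is visible of it) and "point" ([column, row] in pixels, amid what is visible of it).
The state is a dict: "time": time; "joints": joint angles; "dq": joint speeds; "effort": joint torques, N m; "position": TCP position; "ee_rot": TCP orientation; "contact_force": force on the tool from outside, world axes, zero at the start; "moment": the same for the moment, N m; "finger_gap": finger opening in m; "gripper_force": force on a finger pad.
Only numpy, scipy, OpenCV 4.12 (cv2) and the standard library are available. Lean on these libraries where they do the work, as an engineer would, in place of code of your own. Each camera call takes 0.05 s, during which the arm holds its last target. There are 200 camera calls.

TASK

The belt is off this decorating wheel's drive: with closed fingers push the idler pulley of the sprung tensioner arm away from you, through its whole travel until you feel it come up hard against its stop pin, and hold it firmly there for a second without forcing it (never more than 20 N). Read where the pointer stands on the scale, ease the arm back to its rest without letting it snap, then slide the brass rider along the scale to that reading, to within half of a 5 degree division, and let go. Leave the pots around the drive standing where they are.

Things in the scene. Friction and masses are not known exactly. Their poses are not given: they have to be found in the camera images.
- drive: Fixed grey metal plate 270 x 310 mm on the bench, top 26 mm up; motor and spindle (tops 90 mm up) on its +y half, arm, scale and steel stop pin (stop_pin, 8 mm thick, 60 mm from the pivot, place differs each time) on its -y half. Origin: on the bench below the arm's vertical pivot. Angles: about the pivot from this -y, counter-clockwise from above: radius R, angle a is (R sin a, -R cos a).
- tensioner (a joint): Travel (rad) of the sprung arm, 0 at rest, counter-clockwise from above. Arm angle in the drive frame = -0.45 + this. Pushed at the idler the spring resists with 4 N at rest to 9 N at most; the stop pin comes hard, somewhere from 0.35 to 0.7 rad, and must be felt. Let go, it flies back at 3 rad/s; under 1.5 is eased. The thin pointer on its centre line ends at radius 133 mm.
- idler (a point): Centre of the top of the black idler pulley on the arm's end: upright cylinder 36 mm in diameter, 44 to 76 mm above the bench, 110 mm from the pivot. Below it the arm, 20 mm wide, 34 to 44 mm above the bench. The point's -y points outwards along the arm.
- scale: White arc-shaped scale fixed on the chassis about the same pivot, radius 134 to 178 mm, top face 30 mm above the bench, black lines every 5 degrees from 0 to 70, longer every 10. Origin on the bench below the pivot. Turned up to 0.1 rad against the chassis, differently each time; its 0 line lies at -0.6 rad from its own -y; values grow counter-clockwise.
- rider (a joint): Reading (rad) of the rider's index on the scale: 0 at the 0 line, growing counter-clockwise, up to 1.2. It runs round the tensioner's pivot with about 1 N of friction and stays where it is left. It begins beyond the stop reading, on the high side, and does not touch the arm.
- rider_tab (a point): Middle of the top of the rider's upright brass tab: 12 mm along the arc, 16 mm along the radius, 39 to 75 mm above the bench, 160 mm from the pivot, in line with the rider's thin index. Below it a shoe 18 mm wide. Its -y points outwards along the radius. Grip it from above across the 12 mm or push it along the arc.
- bowl: Bystander: terracotta bowl 130 mm across, 65 mm high, origin at the centre of its underside.
- jar: Bystander: glass jar 68 mm across, 120 mm high, origin at the centre of its underside.
- cup: Bystander: white cup 72 mm across, 85 mm high, origin at the centre of its underside.

How it is judged:
By the outcome, as a careful person would: the job done as asked, in the order asked, and still so for the second after the job is handed in, with the robot touching nothing.
It also fails if it takes over 67 s, if anything falls off the work surface, if the arm or the gripper's body presses on something with over 40 N, if the wrist force passes 120 N, or if a joint passes its speed limit or range.

## Working session

There is one attempt and no reset: what is moved stays moved. The work goes in short steps, Python scripts to look and compute and a shell command to move; the robot and the scene stay as the last step left them, time stands still between calls to the robot, and variables do not carry over. Pictures are saved under pics/ and viewed, at most 10 in all, crops included, and the job is handed in when it is done.

```bash
mkdir -p pics; cat > h.py <<'E'
import numpy as np, cv2
from workcell import *
from scipy.spatial.transform import Rotation as Ro
def cam(name):
    c=get_calibration(name)
    if 'extrinsics' in c: E=np.array(c['extrinsics'])
    else:
        s=sense();T=np.eye(4);T[:3,:3]=Ro.from_quat(s['ee_rot']).as_matrix();T[:3,3]=s['position']
        E=np.linalg.inv(T@np.array(c['mount']))
    return c,E
def unproj(name,uv,z,CE=None):
    c,E=CE or cam(name)
    d=np.array([(uv[0]-c['cx'])/c['fx'],(uv[1]-c['cy'])/c['fy']]);p=d.copy()
    for _ in range(20): p=d/(1+c['k1']*(p@p))
    r=E[:3,:3].T@np.array([p[0],-p[1],-1.]);o=-E[:3,:3].T@E[:3,3]
    return o+r*(z-o[2])/r[2]
def proj(name,P,CE=None):
    c,E=CE or cam(name)
    q=E[:3,:3]@np.array(P)+E[:3,3];p=np.array([q[0],-q[1]])/-q[2]
    p=p*(1+c['k1']*(p@p));return np.array([p[0]*c['fx']+c['cx'],p[1]*c['fy']+c['cy']])
E
python3 - <<'E'
from h import *
print(sense())
for n in ('scene','top'):
    im=capture(n);cv2.imwrite(f'pics/{n}0.png',im[:,:,::-1])
    print(n,get_calibration(n))
    for t in ('idler','rider_tab','scale','drive','stop_pin','bowl','jar','cup','tensioner'):
        try:
            o=outline_of(n,t)
            print(n,t,[(round(a['conf'],2),np.round(a['point']).tolist(),int(a['pixels'].sum())) for a in o[:2]])
        except Exception as e: print(t,e)
print(get_calibration('wrist'))
a=cv2.imread('pics/scene0.png');b=cv2.imread('pics/top0.png')
E
```

```text
{'time': 0.0, 'joints': array([ 1.18691726e+00,  2.21229119e-01,  1.52761654e+00,  1.90649272e-05,
        1.39469638e+00, -1.26107424e-01]), 'dq': array([-0.00081166, -0.00240296,  0.00152528,  0.00019815,  0.00073062,
        0.0006642 ]), 'effort': array([-2.24562908e-03, -4.96884763e+01, -3.89416516e+01, -1.98609605e-04,
        1.08108608e-02,  3.39401424e-05]), 'position': array([0.15911678, 0.60381814, 0.24919448]), 'ee_rot': array([ 1.28530888e-01,  9.91705027e-01, -9.40810118e-04, -2.54935633e-04]), 'contact_force': array([-0.17608172, -0.77785658,  1.18547042]), 'moment': array([-0.0036586 ,  0.02349467, -0.00599482]), 'gripper_force': 0.0, 'finger_gap': 0.0855602659754223}
scene {'fx': 469.8201426969489, 'fy': 469.8201426969489, 'cx': 256.7723334826276, 'cy': 196.04723596057605, 'k1': -0.07089061841138129, 'extrinsics': array([[-0.3294377 ,  0.94411745,  0.01063201,  0.11323888],
       [-0.51623311, -0.18953852,  0.83521166,  0.24612045],
       [ 0.79055308,  0.26966161,  0.54982582, -1.59699122],
       [ 0.        ,  0.        ,  0.        ,  1.        ]])}
scene idler
[... 1059 characters left out ...]
r, rider_tab, scale, tensioner
top bowl [(0.92, [162.0, 202.0], 1762)]
top jar [(0.72, [364.0, 165.0], 831)]
top cup [(0.89, [174.0, 258.0], 638)]
top tensioner [(0.89, [268.0, 208.0], 576), (0.47, [298.0, 172.0], 76)]
{'fx': 293.6407050996805, 'fy': 293.6407050996805, 'cx': 257.59009817541323, 'cy': 194.3137725747076, 'k1': -0.028515337512086954, 'mount': array([[-9.97257307e-05,  9.50830000e-01,  3.09713256e-01,
         7.89924557e-02],
       [ 9.99999916e-01,  2.18048988e-04, -3.47423933e-04,
         4.72528326e-05],
       [-3.97873760e-04,  3.09713195e-01, -9.50829942e-01,
        -1.23040380e-01],
       [ 0.00000000e+00,  0.00000000e+00,  0.00000000e+00,
         1.00000000e+00]])}
```

```bash
python3 - <<'E'
from h import *
b=cv2.imread('pics/top0.png')
c=b[110:300,120:400];cv2.imwrite('pics/topc.png',cv2.resize(c,None,fx=2.85,fy=2.85,interpolation=cv2.INTER_CUBIC))
for t,uv,z in (('idler',(267,211),.07),('tab',(300,174),.075),('bowl',(162,202),.06),('jar',(364,165),.1),('cup',(174,258),.08)): print(t,unproj('top',uv,z).round(3))
E
```

```text
idler [0.545 0.082 0.07 ]
tab [ 0.64  -0.005  0.075]
bowl [0.575 0.357 0.06 ]
jar [ 0.655 -0.168  0.1  ]
cup [0.428 0.319 0.08 ]
```

View pics/topc.png

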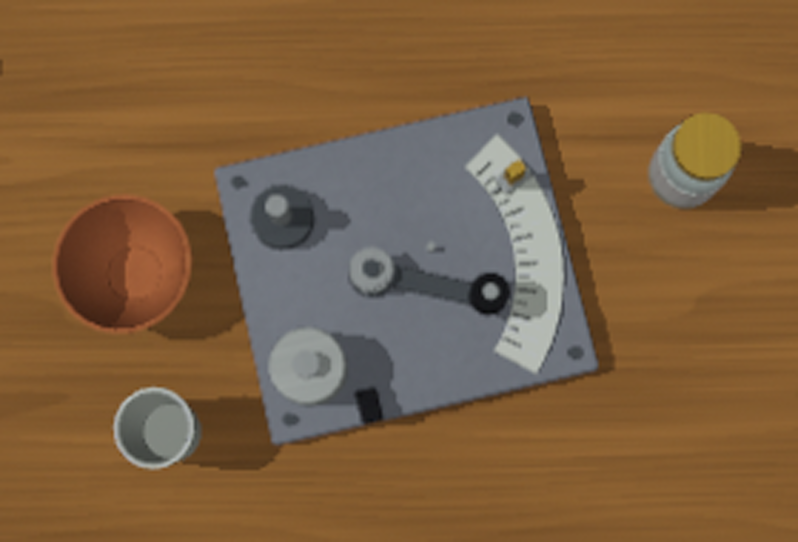

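The crop shows the arm's pivot at (372,270), the idler at (490,292), the stop pin at (432,246), the brass tab at (514,170) and the jar at (700,150). The pots are clear of the arm's sweep.

```bash
python3 - <<'E'
from h import *
f=lambda u,v,z:unproj('top',(120+u/2.85,110+v/2.85),z)
for z in(.045,.06):print('piv',f(372,270,z))
print('idl',f(490,292,.076),'pin',f(432,244,.06),'tab',f(516,166,.075))
for n,uv in (('ul',(215,168)),('ur',(527,98)),('lr',(598,371)),('ll',(274,445))): print(n,f(*uv,.026))
C=[f(*uv,.026) for uv in ((215,168),(527,98),(598,371),(274,445))]
e=(C[1]-C[0]+C[2]-C[3]);print('drive -y dir',np.degrees(np.arctan2(e[1],e[0])),np.linalg.norm(e)/2)
s=sense();R=Ro.from_quat(s['ee_rot']).as_matrix();print(R.round(3)); print('to view',R.T@(np.array([.43,.05,.25])-s['position'])/.12)
E
```

```text
piv [0.56652126 0.12478218 0.045     ]
piv [0.56408489 0.12433225 0.06      ]
idl [0.53967766 0.01863114 0.076     ] pin [0.58711774 0.06932226 0.06      ] tab [ 0.655173   -0.00844027  0.075     ]
ul [0.67073525 0.27405438 0.026     ]
ur [ 0.73392141 -0.02536322  0.026     ]
lr [ 0.47120701 -0.08235626  0.026     ]
ll [0.40813654 0.2175326  0.026     ]
drive -y dir -78.10339136767315 0.30623070406282066
[[-0.967  0.255 -0.   ]
 [ 0.255  0.967 -0.   ]
 [ 0.    -0.    -1.   ]]
to view [-3.35873561e+00 -3.89163757e+00  2.60695507e-03]
```

```bash

python3 -m jog '[[[-0.22,-0.26,0],[0,0,0]],[[-0.22,-0.26,0],[0,0,0]],[[-0.22,-0.26,0],[0,0,0]],[[-0.22,-0.26,0],[0,0,0]],[[-0.22,-0.26,0],[0,0,0]]]' 0 20
python3 -m jog '[[[-0.22,-0.26,0],[0,0,0]],[[-0.22,-0.26,0],[0,0,0]],[[-0.22,-0.26,0],[0,0,0]],[[-0.22,-0.26,0],[0,0,0]],[[-0.22,-0.26,0],[0,0,0]]]'
python3 -m jog '[[[-0.22,-0.26,0],[0,0,0]],[[-0.22,-0.26,0],[0,0,0]],[[-0.22,-0.26,0],[0,0,0]],[[-0.22,-0.26,0],[0,0,0]],[[-0.22,-0.26,0],[0,0,0]]]'
python3 -m jog '[[[0,0,0],[0,0,0]],[[0,0,0],[0,0,0]],[[0,0,0],[0,0,0]]]'
python3 - <<'E'
from h import *
s=sense();print(s['position'],s['contact_force'],s['finger_gap'])
CE=cam('wrist');im=capture('wrist')[:,:,::-1].copy()
np.save('w1E.npy',CE[1]);cv2.imwrite('pics/w1.png',im)
for t in ('idler','rider_tab','scale'):
    o=outline_of('wrist',t)
    print(t,[(round(a['conf'],2),np.round(a['point']).tolist(),int(a['pixels'].sum())) for a in o[:2]])
cv2.imwrite('pics/w1b.png',cv2.resize(im,(800,600),interpolation=cv2.INTER_CUBIC))
E
```

```text
time: 1.4
position: [0.2476, 0.4184, 0.2504]
ee_rot: [0.128, 0.992, 0.0, 0.0]
contact_force: [0.7, -0.4, -0.0]
finger_gap: 0.012
gripper_force: 0.0
time: 1.9
position: [0.3355, 0.2339, 0.2506]
ee_rot: [0.128, 0.992, 0.0, 0.001]
contact_force: [1.0, 0.6, -0.3]
finger_gap: 0.0
gripper_force: 0.0
time: 2.4
position: [0.4235, 0.0492, 0.2507]
ee_rot: [0.129, 0.992, 0.0, 0.001]
contact_force: [0.9, 1.0, -0.6]
finger_gap: 0.0001
gripper_force: 0.0
time: 2.7
position: [0.4225, 0.0516, 0.2502]
ee_rot: [0.128, 0.992, 0.0, -0.0]
contact_force: [0.1, 0.7, 0.5]
finger_gap: 0.0001
gripper_force: 0.0
[0.42254163 0.05159007 0.25022466] [0.05681269 0.65938999 0.51374572] 6.614716398820805e-05
idler [(0.57, [330.0, 261.0], 1567)]
rider_tab [(0.52, [260.0, 335.0], 267)]
scale [(0.75, [223.0, 252.0], 1897)]
```

View pics/w1b.png

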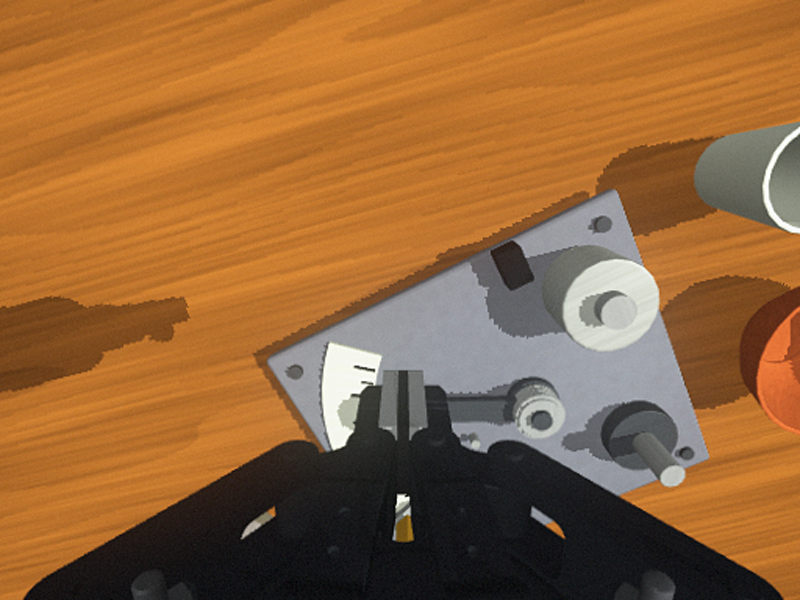

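The wrist picture shows the fingers covering the rider and most of the scale; the free part of the scale is at about (350,380). The picture's lower edge is the far side, so I move the tool beyond and left to see the scale beside the fingers.

```bash

python3 -m jog '[[[-0.28,0.19,0],[0,0,0]],[[-0.28,0.19,0],[0,0,0]],[[-0.28,0.19,0],[0,0,0]],[[-0.28,0.19,0],[0,0,0]],[[-0.28,0.19,0],[0,0,0]]]' >/dev/null
python3 -m jog '[[[-0.28,0.19,0],[0,0,0]],[[0,0,0],[0,0,0]],[[0,0,0],[0,0,0]],[[0,0,0],[0,0,0]]]'
python3 - <<'E'
from h import *
s=sense()
CE=cam('wrist');im=capture('wrist')[:,:,::-1].copy()
np.save('w2E.npy',CE[1]);cv2.imwrite('pics/w2.png',im)
for t in ('idler','rider_tab','scale'):
    o=outline_of('wrist',t)
    print(t,[(round(a['conf'],2),np.round(a['point']).tolist(),int(a['pixels'].sum())) for a in o[:2]])
cv2.imwrite('pics/w2b.png',cv2.resize(im,(800,600),interpolation=cv2.INTER_CUBIC))
E
```

```text
time: 3.8
position: [0.652, 0.1322, 0.2503]
ee_rot: [0.128, 0.992, -0.0, -0.0]
contact_force: [-0.2, -0.9, -0.2]
finger_gap: 0.0002
gripper_force: 0.0
idler [(0.82, [171.0, 99.0], 4026)]
rider_tab [(0.55, [148.0, 202.0], 498)]
scale [(0.96, [116.0, 147.0], 7087), (0.31, [172.0, 98.0], 4121)]
```

View pics/w2b.png

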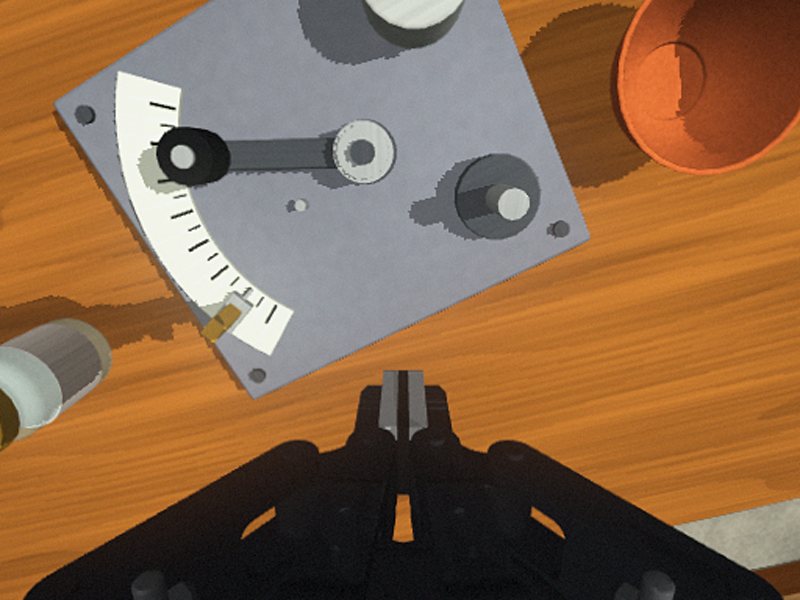

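The picture shows the whole scale (white arc from (120,80) to (290,330)), the idler at (182,157), the pin at (298,205), the pivot at (362,150) and the rider tab near (220,320). I now fit the scale and resample it in polar form.

```bash
cat > fit.py <<'E'
from h import *
from scipy.optimize import least_squares
def fit(im,CE,p0=(.565,.1245),name='wrist'):
    g=cv2.cvtColor(im,cv2.COLOR_BGR2HSV)
    m=((g[...,2]>185)&(g[...,1]<40)).astype(np.uint8)
    cs,_=cv2.findContours(m,cv2.RETR_LIST,cv2.CHAIN_APPROX_NONE)
    pts=np.vstack([c[:,0] for c in cs if len(c)>10])
    P=np.array([unproj(name,q,.03,CE)[:2] for q in pts])
    def res(p):
        r=np.hypot(*(P-p).T);d=np.where(abs(r-.178)<abs(r-.134),r-.178,r-.134);return d
    k=abs(res(np.array(p0)))<.006
    P=P[k]
    for t in (.004,.002):
        s=least_squares(res,p0,loss='cauchy',f_scale=.0007);p0=s.x
    r=np.hypot(*(P-p0).T);print('pivot',p0,'n',k.sum(),'rms in',np.sqrt(np.mean(res(p0)[abs(res(p0))<.003]**2)),'outer',np.mean(r[r>.17]),'inner',np.mean(r[r<.14]))
    return p0
def polar(im,CE,p,a0,a1,z=.03,name='wrist',r0=.10,r1=.185):
    A=np.radians(np.arange(a0,a1,.2));Rr=np.arange(r0,r1,.0005)
    M=np.array([[proj(name,(p[0]+r*np.cos(a),p[1]+r*np.sin(a),z),CE) for a in A] for r in Rr],np.float32)
    return cv2.remap(im,M[...,0],M[...,1],cv2.INTER_CUBIC)
E
python3 - <<'E'
from fit import *
im=cv2.imread('pics/w2.png');CE=(get_calibration('wrist'),np.load('w2E.npy'))
p=fit(im,CE)
q=polar(im,CE,p,-125,-25)
g=cv2.cvtColor(q,cv2.COLOR_BGR2GRAY).astype(float)
print(q.shape)
prof=g[84:96].mean(0) # r .142-.148
for rr in ((76,84),(84,92)):
    prof=g[rr[0]:rr[1]].mean(0)
    mins=[i for i in range(3,len(prof)-3) if prof[i]==prof[i-3:i+4].min() and prof[i]<max(prof[i-8:i+9])-40]
    print([(round(-125+.2*i,1),int(prof[i])) for i in mins])
cv2.imwrite('pics/pol.png',cv2.resize(q,(800,510)))
u=lambda x,y,z:unproj('wrist',(x/1.5625,y/1.5625),z,CE).round(4)
for n,v in (('idl',u(182,157,.076)),('pin',u(300,205,.05)),('tab',u(220,321,.075)),('post',u(362,152,.06))):
    d=v[:2]-p;print(n,v,'r',np.hypot(*d).round(4),'ang',np.degrees(np.arctan2(d[1],d[0])).round(2))
E
```

```text
pivot [0.56689701 0.12764953] n 484 rms in 0.0008988080206854296 outer 0.17768618319534135 inner 0.13561787290737626
(170, 500, 3)Traceback (most recent call last):
  File "<stdin>", line 10, in <module>
ValueError: max() iterable argument is empty
```

```bash
cat > run.py <<'E'
from fit import *
im=cv2.imread('pics/w2.png');CE=(get_calibration('wrist'),np.load('w2E.npy'))
p=fit(im,CE)
q=polar(im,CE,p,-125,-25)
g=cv2.cvtColor(q,cv2.COLOR_BGR2GRAY).astype(float)
for rr in ((76,84),(84,92)):
    prof=g[rr[0]:rr[1]].mean(0)
    mins=[i for i in range(8,len(prof)-9) if prof[i]==prof[i-3:i+4].min() and prof[i]<max(prof[i-8:i+9])-40]
    print([(round(-125+.2*i,1),int(prof[i])) for i in mins])
cv2.imwrite('pics/pol.png',cv2.resize(q,(800,510)))
u=lambda x,y,z:unproj('wrist',(x/1.5625,y/1.5625),z,CE).round(4)
for n,v in (('idl',u(182,157,.076)),('pin',u(300,205,.05)),('tab',u(220,321,.075)),('post',u(362,152,.06))):
    d=v[:2]-p;print(n,v,'r',np.hypot(*d).round(4),'ang',np.degrees(np.arctan2(d[1],d[0])).round(2))
E
python3 run.py
```

```text
pivot [0.56689701 0.12764953] n 484 rms in 0.0008988080206854296 outer 0.17768618319534135 inner 0.13561787290737626
[(-117.2, 14), (-112.4, 79), (-110.6, 18), (-107.0, 26), (-100.4, 30), (-94.6, 170), (-92.4, 85), (-87.4, 35), (-82.4, 76), (-77.4, 36), (-72.4, 61), (-67.4, 45), (-62.6, 93), (-57.8, 88), (-52.6, 96), (-47.6, 50), (-41.0, 151)]
[(-117.4, 13), (-112.4, 62), (-108.8, 21), (-97.4, 27), (-94.6, 169), (-92.4, 104), (-87.4, 38), (-82.4, 72), (-77.4, 30), (-72.4, 57), (-67.6, 44), (-62.4, 99), (-57.8, 95), (-52.6, 107), (-52.4, 107), (-47.6, 59), (-41.2, 151)]
idl [0.5414 0.0194 0.076 ] r 0.1112 ang -103.25
pin [0.5896 0.0751 0.05  ] r 0.0572 ang -66.63
tab [0.6495 0.0017 0.075 ] r 0.1506 ang -56.74
post [0.5672 0.1274 0.06  ] r 0.0004 ang -39.47
```

View pics/pol.png

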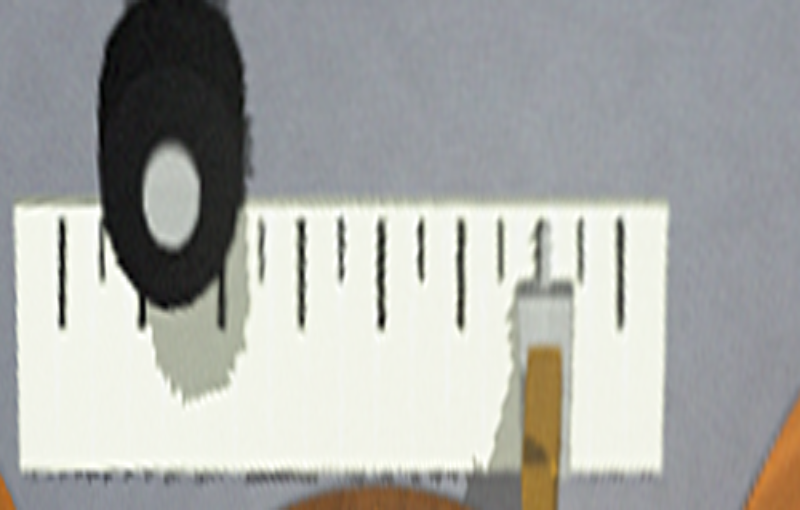

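The polar picture shows evenly spaced 5° lines: 0 is at world angle -117.4° and 70 at -47.6°. The rider's index stands at about 60, and the idler's radius of 111 mm and the pivot agree with the given sizes. I now go in front of the idler and down.

```bash

python3 -m jog '[[[0.214,-0.2265,0],[0,0,0]],[[0.214,-0.2265,0],[0,0,0]],[[0.214,-0.2265,0],[0,0,0]],[[0.214,-0.2265,0],[0,0,0]],[[0.214,-0.2265,0],[0,0,0]]]' >/dev/null
python3 -m jog '[[[0,0,0],[0,0,0]],[[0,0,0.3],[0,0,0]],[[0,0,0.3],[0,0,0]],[[0,0,0.3],[0,0,0]],[[0,0,0.3],[0,0,0]]]'
python3 -m jog '[[[0,0,0.2],[0,0,0]],[[0,0,0.09],[0,0,0]],[[0,0,0],[0,0,0]],[[0,0,0],[0,0,0]]]'
python3 -c "
from h import *
print(sense()['position'],sense()['contact_force'])"
```

```text
time: 5.0
position: [0.4946, 0.0331, 0.106]
ee_rot: [0.129, 0.992, 0.0, 0.001]
contact_force: [0.9, -0.2, -0.6]
finger_gap: -0.0003
gripper_force: 0.0
time: 5.4
position: [0.4951, 0.033, 0.0728]
ee_rot: [0.129, 0.992, 0.0, 0.001]
contact_force: [0.5, -0.1, -0.2]
finger_gap: -0.0001
gripper_force: 0.0
[0.49506799 0.0330218  0.07284429] [ 0.5010904  -0.10143315 -0.15573791]
```

```bash

python3 -m jog '[[[-0.08,0,0],[0,0,0]],[[-0.05,0,0],[0,0,0]],[[-0.03,0,0],[0,0,0]],[[-0.02,0,0],[0,0,0]],[[0,0,0],[0,0,0]]]'
python3 -m jog '[[[-0.0458,-0.012,0],[0,0,-0.0637]],[[-0.0458,-0.012,0],[0,0,-0.0637]],[[-0.0458,-0.012,0],[0,0,-0.0637]]]'
```

```text
time: 5.9
position: [0.5148, 0.0276, 0.0716]
ee_rot: [0.129, 0.992, 0.0, -0.0]
contact_force: [-3.5, 1.0, 2.5]
finger_gap: 0.0001
gripper_force: 1.8
time: 6.2
position: [0.5289, 0.0208, 0.071]
ee_rot: [0.053, 0.999, 0.001, -0.001]
contact_force: [-5.4, 3.5, 2.5]
finger_gap: 0.0
gripper_force: 2.8
```

```bash

python3 -m jog '[[[-0.0458,-0.012,0],[0,0,-0.0637]],[[-0.0458,-0.012,0],[0,0,-0.0637]],[[0,0,0],[0,0,0]]]'
python3 -m jog '[[[-0.0275,-0.007,0],[0,0,-0.0382]],[[-0.0275,-0.007,0],[0,0,-0.0382]],[[0,0,0],[0,0,0]]]'
python3 -c "
from h import *
s=sense();R=Ro.from_quat(s['ee_rot']).as_matrix();c=s['position']-R[:,0]*.029;d=c[:2]-[.5669,.1276];print(c,np.hypot(*d),np.degrees(np.arctan2(d[1],d[0])),R[:,0],R.T@s['contact_force'])"
```

```text
time: 6.5
position: [0.5397, 0.0169, 0.0707]
ee_rot: [0.003, 1.0, 0.001, -0.002]
contact_force: [-5.3, 2.1, 2.6]
finger_gap: -0.0003
gripper_force: 2.5
time: 6.8
position: [0.5459, 0.0154, 0.0706]
ee_rot: [-0.027, 1.0, 0.001, -0.002]
contact_force: [-5.8, 2.9, 2.9]
finger_gap: -0.0003
gripper_force: 2.7
[0.57481559 0.01689825 0.07046294] 0.11098438818620662 -85.91009890996033 [-0.99856958 -0.05334472  0.00362515] [ 5.60529283  3.17184443 -2.83183047]
```

```bash

J='python3 -m jog'
python3 -m jog '[[[-0.0183,-0.005,0],[0,0,-0.0255]],[[-0.0183,-0.005,0],[0,0,-0.0255]],[[0,0,0],[0,0,0]]]'
python3 -m jog '[[[-0.0092,-0.0025,0],[0,0,-0.0127]],[[-0.0092,-0.0025,0],[0,0,-0.0127]],[[0,0,0],[0,0,0]]]'
```

```text
time: 7.1
position: [0.5501, 0.0145, 0.0705]
ee_rot: [-0.047, 0.999, 0.001, -0.002]
contact_force: [-6.8, 2.2, 2.8]
finger_gap: 0.0
gripper_force: 2.8
time: 7.4
position: [0.5522, 0.0141, 0.0705]
ee_rot: [-0.056, 0.998, 0.001, -0.002]
contact_force: [-6.1, 2.5, 3.9]
finger_gap: -0.0002
gripper_force: 2.8
```

```bash

python3 -m jog '[[[-0.0092,-0.0025,0],[0,0,-0.0127]],[[0,0,0],[0,0,0]]]'
python3 -m jog '[[[-0.0092,-0.0025,0],[0,0,-0.0127]],[[0,0,0],[0,0,0]]]'
python3 -m jog '[[[-0.0092,-0.0025,0],[0,0,-0.0127]],[[0,0,0],[0,0,0]]]'
```

```text
time: 7.6
position: [0.5533, 0.0139, 0.0705]
ee_rot: [-0.061, 0.998, 0.001, -0.002]
contact_force: [-6.2, 3.5, 2.3]
finger_gap: -0.0002
gripper_force: 2.9
time: 7.8
position: [0.5544, 0.0138, 0.0705]
ee_rot: [-0.066, 0.998, 0.001, -0.002]
contact_force: [-6.9, 2.9, 3.0]
finger_gap: 0.0004
gripper_force: 2.9
time: 8.0
position: [0.5555, 0.0136, 0.0704]
ee_rot: [-0.071, 0.997, 0.001, -0.002]
contact_force: [-5.5, 3.1, 1.3]
finger_gap: 0.0002
gripper_force: 3.0
```

```bash

python3 -m jog '[[[-0.0092,-0.0025,0],[0,0,-0.0127]],[[0,0,0],[0,0,0]]]'
python3 -m jog '[[[-0.0092,-0.0025,0],[0,0,-0.0127]],[[0,0,0],[0,0,0]]]'
python3 -m jog '[[[-0.0092,-0.0025,0],[0,0,-0.0127]],[[0,0,0],[0,0,0]]]'
python3 -m jog '[[[-0.0092,-0.0025,0],[0,0,-0.0127]],[[0,0,0],[0,0,0]]]'
```

```text
time: 8.2
position: [0.5561, 0.0135, 0.0704]
ee_rot: [-0.076, 0.997, 0.001, -0.003]
contact_force: [-8.1, 3.2, 4.7]
finger_gap: -0.0001
gripper_force: 4.1
time: 8.4
position: [0.5565, 0.0134, 0.0704]
ee_rot: [-0.081, 0.997, 0.001, -0.004]
contact_force: [-11.9, 2.6, 7.1]
finger_gap: -0.0
gripper_force: 5.7
time: 8.6
position: [0.5568, 0.0132, 0.0703]
ee_rot: [-0.086, 0.996, 0.001, -0.005]
contact_force: [-15.4, 2.2, 9.6]
finger_gap: 0.0003
gripper_force: 7.4
time: 8.8
position: [0.5571, 0.0131, 0.0703]
ee_rot: [-0.091, 0.996, 0.001, -0.006]
contact_force: [-18.8, 2.7, 12.6]
finger_gap: 0.0005
gripper_force: 9.1
```

I fed those steps without checking between them: the sensed force is 19 N horizontally, about 23 N with the vertical part. I back off at once and hold at a moderate force.

```bash

python3 -m jog '[[[0.015,0.004,-0.01],[0,0,0]],[[0,0,0],[0,0,0]]]'
```

```text
time: 9.0
position: [0.5562, 0.0132, 0.0706]
ee_rot: [-0.091, 0.996, 0.001, -0.004]
contact_force: [-9.8, 2.0, 0.6]
finger_gap: -0.0
gripper_force: 4.6
```

```bash

python3 -m jog '[[[-0.007,0,-0.003],[0,0,0]],[[0,0,0],[0,0,0]],[[0,0,0],[0,0,0]]]'
python3 -m jog '[[[0,0,0],[0,0,0]],[[0,0,0],[0,0,0]],[[0,0,0],[0,0,0]],[[0,0,0],[0,0,0]],[[0,0,0],[0,0,0]]]'
python3 -m jog '[[[0,0,0],[0,0,0]],[[0,0,0],[0,0,0]],[[0,0,0],[0,0,0]],[[0,0,0],[0,0,0]],[[0,0,0],[0,0,0]]]'
python3 - <<'E'
from fit import *
s=sense();R=Ro.from_quat(s['ee_rot']).as_matrix();c=s['position']-R[:,0]*.029;d=c[:2]-[.5669,.1276];print(np.hypot(*d),np.degrees(np.arctan2(d[1],d[0])),s['contact_force'])
for n in('top','scene','wrist'):
    E=cam(n);np.save(f'h_{n}.npy',E[1]);im=capture(n)[:,:,::-1].copy();cv2.imwrite(f'pics/hold_{n}.png',im)
    o=outline_of(n,'idler');print(n,[(a['conf'],a['point']) for a in o[:1]])
t=cv2.imread('pics/hold_top.png')[140:270,230:345];w=cv2.imread('pics/hold_wrist.png');q=cv2.imread('pics/hold_scene.png')[170:270,180:295]
cv2.imwrite('pics/hold.png',np.hstack([cv2.resize(t,(390,440),interpolation=2),cv2.resize(q,(400,440),interpolation=2)]))
cv2.imwrite('pics/holdw.png',cv2.resize(w,(800,600),interpolation=2))
E
```

```text
time: 9.3
position: [0.5565, 0.0132, 0.0706]
ee_rot: [-0.091, 0.996, 0.001, -0.005]
contact_force: [-11.6, 0.8, 1.7]
finger_gap: -0.0003
gripper_force: 5.6
time: 9.8
position: [0.5565, 0.0132, 0.0706]
ee_rot: [-0.091, 0.996, 0.001, -0.005]
contact_force: [-11.1, 1.1, 1.9]
finger_gap: -0.0001
gripper_force: 5.6
time: 10.3
position: [0.5564, 0.0132, 0.0706]
ee_rot: [-0.091, 0.996, 0.001, -0.005]
contact_force: [-11.4, 0.6, 1.7]
finger_gap: 0.0
gripper_force: 5.6
0.11064877268374862 -80.60490186169085 [-11.38644781   0.61436753   1.71178453]
top [(0.7, [252.1, 202.2])]
scene [(0.72, [250.1, 211.1])]
wrist [(0.74, [415.6, 282.1])]
```

View pics/hold.png

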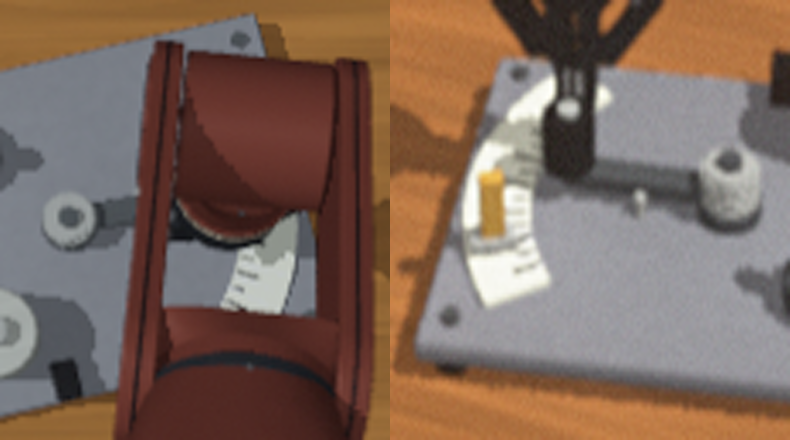

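View pics/holdw.png

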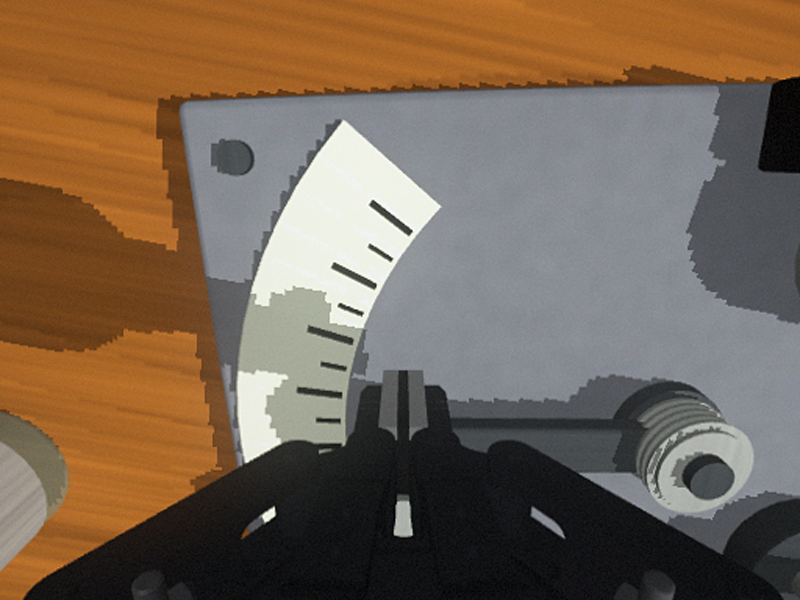

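The hold pictures show the arm against the pin (scene crop, at about (640,200)) and the rider untouched, but the pointer tip is hidden under the gripper. In the wrist picture the arm's edge runs near row 430, columns 460–630, and I use it as an independent check of the angle.

```bash
python3 - <<'E'
from fit import *
im=cv2.imread('pics/hold_wrist.png');g=cv2.cvtColor(im,cv2.COLOR_BGR2GRAY).astype(float)
CE=(get_calibration('wrist'),np.load('h_wrist.npy'))
for c in (300,340,380): print(c,[int(x) for x in g[262:312,c]])
p=np.array([.5669,.1276])
def edge(lo,hi,sgn,z):
    P=[]
    for c in range(298,395,3):
        col=cv2.GaussianBlur(g,(1,3),0)[lo:hi,c];d=sgn*np.diff(col);i=int(d.argmax())
        P.append(unproj('wrist',(c,lo+i+.5),z,CE)[:2])
    P=np.array(P);vx,vy,x0,y0=cv2.fitLine(P.astype(np.float32),cv2.DIST_HUBER,0,.01,.01).ravel()
    a=np.degrees(np.arctan2(vy,vx));a=a if a<0 else a-180
    n=np.array([-vy,vx]);print(a,'offset from pivot mm',1e3*(n@(np.array([x0,y0])-p)))
edge(268,284,1,.044); edge(292,312,1,.044)
s=cv2.imread('pics/w2.png');fit(im,CE)
E
```

```text
300 [83, 86, 84, 90, 80, 61, 40, 42, 46, 43, 47, 44, 57, 63, 72, 76, 75, 72, 79, 74, 73, 76, 74, 77, 70, 43, 22, 27, 21, 24, 22, 25, 23, 28, 24, 23, 20, 22, 21, 20, 21, 20, 26, 18, 16, 14, 21, 22, 15, 22]
340 [86, 87, 83, 84, 86, 71, 47, 43, 43, 45, 43, 44, 52, 67, 71, 74, 75, 78, 79, 77, 79, 77, 78, 67, 47, 28, 23, 25, 22, 24, 24, 32, 25, 23, 26, 22, 23, 19, 20, 18, 19, 23, 20, 23, 20, 23, 19, 17, 25, 11]
380 [84, 87, 82, 88, 86, 76, 51, 46, 43, 42, 41, 42, 47, 60, 66, 74, 77, 81, 76, 74, 79, 76, 77, 75, 77, 77, 70, 76, 79, 79, 78, 76, 77, 69, 78, 75, 74, 78, 78, 68, 97, 137, 132, 135, 139, 136, 125, 39, 16, 24]
-79.99533 offset from pivot mm -11.233467209924273
-79.806 offset from pivot mm 7.955592062913009
pivot [0.56568258 0.12750397] n 411 rms in 0.0009301880664599294 outer 0.1775917976188226 inner 0.13580758158737521
```

The arm edge gives -80.0° and the tool pose -80.6°, so the reading is about 37.2°. Next I ease the arm back along the same arc at 0.5 rad/s.

```bash

python3 -m jog '[[[0.0275,0.007,0],[0,0,0.0382]],[[0.0458,0.012,0],[0,0,0.0637]],[[0.0458,0.012,0],[0,0,0.0637]],[[0.0458,0.012,0],[0,0,0.0637]],[[0.0458,0.012,0],[0,0,0.0637]]]'
python3 -m jog '[[[0.0458,0.012,0],[0,0,0.0637]],[[0.0458,0.012,0],[0,0,0.0637]],[[0.0458,0.012,0],[0,0,0.0637]],[[0.0275,0.007,0],[0,0,0.0382]],[[0,0,0],[0,0,0]]]'
python3 -m jog '[[[0.0275,0.007,0],[0,0,0.0382]],[[0.0275,0.007,0],[0,0,0.0382]],[[0,0,0],[0,0,0]]]'
```

```text
time: 11.1
position: [0.533, 0.0173, 0.0714]
ee_rot: [0.025, 1.0, 0.0, -0.002]
contact_force: [-4.5, 0.4, -2.9]
finger_gap: 0.0002
gripper_force: 1.8
time: 11.6
position: [0.5144, 0.0246, 0.0719]
ee_rot: [0.114, 0.994, 0.0, -0.002]
contact_force: [-3.4, -0.0, -3.3]
finger_gap: 0.0
gripper_force: 2.0
time: 11.9
position: [0.5109, 0.0274, 0.0733]
ee_rot: [0.143, 0.99, 0.0, 0.001]
contact_force: [-0.0, -0.2, -0.6]
finger_gap: 0.0002
gripper_force: 0.0
```

The force is back to zero, so the arm is at rest. I back off, lift and turn the tool by 49° for the rider.

```bash

python3 -m jog '[[[0.15,0,0],[0,0,0]],[[0,0,-0.3],[0,0,0]],[[0,0,-0.3],[0,0,-0.18]],[[0,0,-0.3],[0,0,-0.18]],[[0,0,-0.2],[0,0,-0.18]]]' >/dev/null
python3 -m jog '[[[0,0,0],[0,0,-0.18]],[[0,0,0],[0,0,-0.18]],[[0,0,0],[0,0,-0.18]],[[0,0,0],[0,0,0]],[[0,0,0],[0,0,0]]]'
python3 - <<'E'
from h import *
s=sense();R=Ro.from_quat(s['ee_rot']).as_matrix();print(s['joints'],np.degrees(np.arctan2(R[1,0],R[0,0])))
print(R.T@(np.array([.682,.0113,s['position'][2]])-s['position'])/.12)
E
```

```text
time: 12.9
position: [0.4935, 0.0323, 0.2054]
ee_rot: [-0.275, 0.961, -0.0, 0.0]
contact_force: [-0.6, 0.1, -0.2]
finger_gap: 0.0001
gripper_force: 0.0
[-9.41418919e-02 -5.82855189e-02  1.90911096e+00 -6.56312549e-05
  1.28969331e+00 -2.22190852e+00] -148.08689458410976
[-1.24095111 -0.97932957  0.00169911]
```

```bash

python3 -m jog '[[[-0.248,-0.196,0],[0,0,0]],[[-0.248,-0.196,0],[0,0,0]],[[-0.248,-0.196,0],[0,0,0]],[[-0.248,-0.196,0],[0,0,0]],[[-0.248,-0.196,0],[0,0,0]]]' >/dev/null
python3 -m jog '[[[0,0,0],[0,0,0]],[[0,0,0],[0,0,0]],[[0,0,0.27],[0,0,0]],[[0,0,0.27],[0,0,0]],[[0,0,0.27],[0,0,0]]]'
python3 -m jog '[[[0,0,0.2],[0,0,0]],[[0,0,0.077],[0,0,0]],[[0,0,0],[0,0,0]],[[0,0,0],[0,0,0]]]'
cat > look.py <<'E'
from fit import *
import sys
n=sys.argv[1];s=sense();CE=cam('wrist');im=capture('wrist')[:,:,::-1].copy();cv2.imwrite(f'pics/{n}.png',im);np.save(f'{n}.npy',CE[1])
cv2.imwrite(f'pics/{n}b.png',cv2.resize(im,(800,600),interpolation=2))
R=Ro.from_quat(s['ee_rot']).as_matrix();d=s['position'][:2]-[.5669,.1276]
print(s['position'],s['contact_force'],'x ang',np.degrees(np.arctan2(R[1,0],R[0,0])),'tcp polar',np.hypot(*d),np.degrees(np.arctan2(d[1],d[0])))
o=outline_of('wrist','rider_tab');print([(a['conf'],a['point']) for a in o[:2]])
E
python3 look.py r1
```

```text
time: 13.9
position: [0.6808, 0.0122, 0.1081]
ee_rot: [-0.276, 0.961, -0.0, 0.001]
contact_force: [0.1, -0.3, 0.3]
finger_gap: 0.0001
gripper_force: 0.0
time: 14.3
position: [0.6822, 0.012, 0.0765]
ee_rot: [-0.276, 0.961, -0.0, 0.001]
contact_force: [-0.4, -0.8, -0.5]
finger_gap: 0.0003
gripper_force: 0.0
[0.68222317 0.01197126 0.07653737] [-0.38435689 -0.83626402 -0.48044708] x ang -147.920184547422 tcp polar 0.16330780443831944 -45.07580577980823
[(0.59, [254.6, 185.3])]
```

View pics/r1b.png

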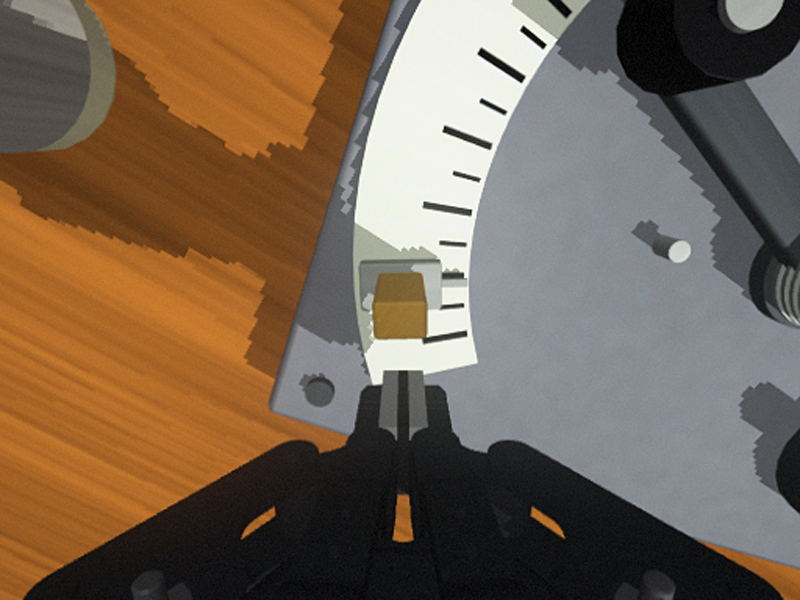

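The picture shows the brass tab (400,305) straight ahead of the closed fingers (403,390) and the jar well clear. I push along the arc.

```bash

python3 -m jog '[[[0.07,0,0],[0,0,0]],[[0.07,0,0],[0,0,0]],[[0.0533,-0.0057,0],[0,0,0.051]],[[0.0533,-0.0057,0],[0,0,0.051]],[[0.0533,-0.0057,0],[0,0,0.051]]]'
python3 -m jog '[[[0.0533,-0.0057,0],[0,0,0.051]],[[0.0533,-0.0057,0],[0,0,0.051]],[[0.0533,-0.0057,0],[0,0,0.051]],[[0,0,0],[0,0,0]],[[0,0,0],[0,0,0]]]'
python3 look.py r2
```

```text
time: 14.9
position: [0.6514, -0.0087, 0.0753]
ee_rot: [-0.217, 0.976, -0.0, 0.001]
contact_force: [0.6, 2.0, 0.8]
finger_gap: -0.0001
gripper_force: 0.5
time: 15.4
position: [0.6347, -0.018, 0.075]
ee_rot: [-0.16, 0.987, -0.0, 0.0]
contact_force: [0.5, -0.2, 0.0]
finger_gap: 0.0004
gripper_force: 0.0
[ 0.63465664 -0.01797409  0.07498593] [ 0.4807848  -0.17870318  0.02807902] x ang -161.6390786606525 tcp polar 0.16057017074224278 -65.04064110897089
[(0.87, [259.3, 212.9])]
```

View pics/r2b.png

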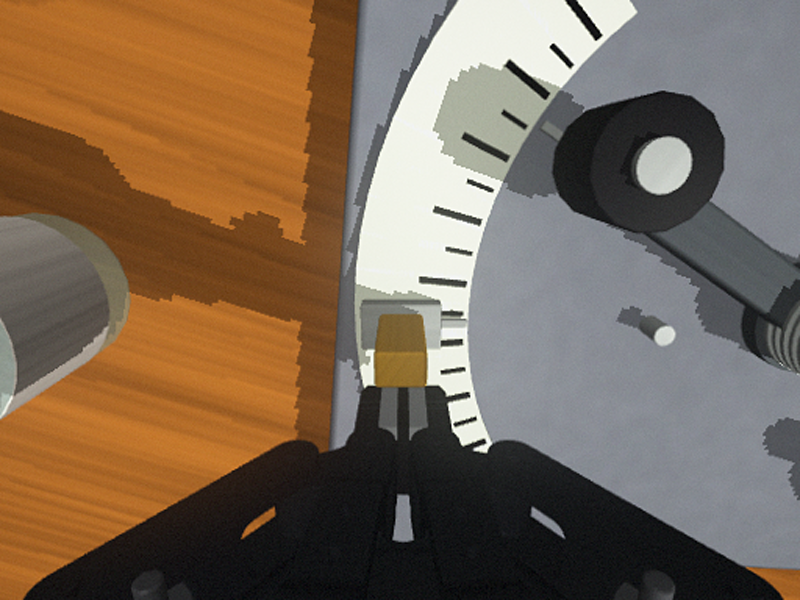

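The index stands just past the 45 line (row 322 against 314), about 46.3, matching the tool pose. 0.16 rad more is needed.

```bash

python3 -m jog '[[[0.0533,-0.0057,0],[0,0,0.051]],[[0.0533,-0.0057,0],[0,0,0.051]],[[0.0533,-0.0057,0],[0,0,0.051]],[[0.05,-0.0055,0],[0,0,0.048]],[[0,0,0],[0,0,0]]]'
python3 -m jog '[[[0,0,0],[0,0,0]],[[-0.1,0,0],[0,0,0]],[[-0.1,0,0],[0,0,0]],[[0,0,-0.3],[0,0,0]],[[0,0,-0.3],[0,0,0]]]'
python3 -m jog '[[[0,0,-0.3],[0,0,0]],[[0,0,0],[0,0,0]],[[0,0,0],[0,0,0]]]'
python3 look.py r3
python3 - <<'E'
from fit import *
im=cv2.imread('pics/r3.png');CE=(get_calibration('wrist'),np.load('r3.npy'))
p=fit(im,CE);q=polar(im,CE,p,-125,-45)
cv2.imwrite('pics/pol3.png',cv2.resize(q,(800,510)))
g=cv2.cvtColor(q,cv2.COLOR_BGR2GRAY).astype(float)
prof=g[76:84].mean(0)
print([(round(-125+.2*i,1),int(prof[i])) for i in range(8,len(prof)-9) if prof[i]==prof[i-3:i+4].min() and prof[i]<max(prof[i-8:i+9])-30])
E
```

```text
time: 16.0
position: [0.6109, -0.0268, 0.0746]
ee_rot: [-0.081, 0.997, -0.0, -0.0]
contact_force: [0.2, 0.9, -1.0]
finger_gap: -0.0
gripper_force: 0.0
time: 16.5
position: [0.6341, -0.0225, 0.1453]
ee_rot: [-0.082, 0.997, 0.001, -0.002]
contact_force: [0.6, -1.1, 0.5]
finger_gap: -0.0
gripper_force: 0.0
time: 16.8
position: [0.6359, -0.0229, 0.184]
ee_rot: [-0.081, 0.997, -0.0, 0.001]
contact_force: [-1.5, 0.4, -0.4]
finger_gap: 0.0001
gripper_force: 0.0
[ 0.63591006 -0.02289415  0.18399409] [-1.51912787  0.39801694 -0.41945601] x ang -170.66056291521699 tcp polar 0.16556230736578464 -65.36587325657007
[(0.6, [258.6, 140.8])]
pivot [0.5665177  0.12726703] n 610 rms in 0.0009069417006336737 outer 0.17752242963386763 inner 0.13585009365403164
[(-117.4, 7), (-112.4, 18), (-107.4, 17), (-102.4, 38), (-97.4, 27), (-94.6, 173), (-92.4, 58), (-87.4, 28), (-82.4, 65), (-80.6, 161), (-77.4, 59), (-72.4, 88), (-67.6, 63), (-62.4, 88), (-57.6, 66), (-52.6, 82), (-47.6, 53)]
```

View pics/pol3.png

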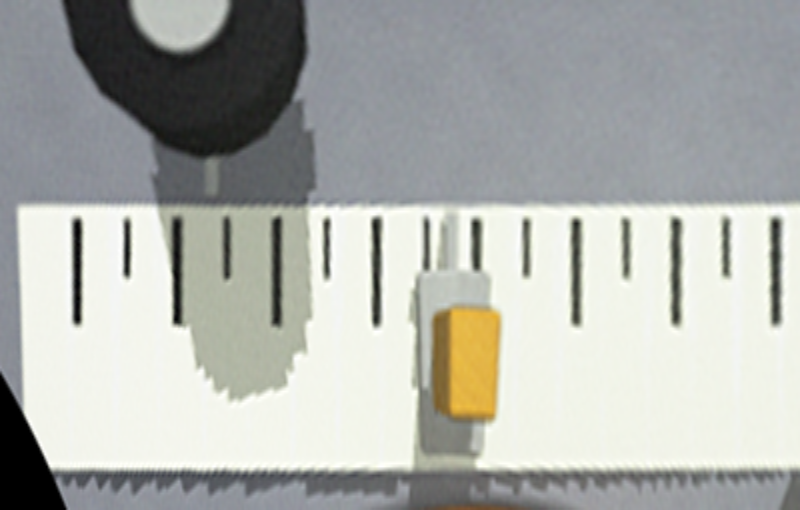

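The index stands between the 35 and 40 lines (columns 427 and 476) at column 450, a reading of about 37.4. The pointer is back at rest at column 211 (13.5), and the gripper is clear of everything.

```bash
python3 -c "
from workcell import *
print(job_done())"
```

```text
the job is handed in; nothing more can be done
None
```

I handed the job in with the rider at about 37.4° against a stop reading of about 37.2°, which I worked out from the tool pose and the arm's edge because the gripper hid the pointer tip. The arm was eased back to rest and I touched none of the pots. One fault: while feeling for the stop the sensed force briefly reached 19 N horizontally, about 23 N with the vertical part, so the 20 N limit may have been passed before I backed off and held about 11 N for over a second.

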